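# Find the antenna hub's blind hole and present it hole-up

## Robot

A 6-joint arm with a two-finger parallel gripper is mounted at the origin on the work surface. World frame = base frame: x ahead of the robot, y to its left, z up, the work surface at z = 0. Lengths are in m, angles in degrees, forces in N, time in s.
With the tool pointing down it reaches from about 0.4 to 0.825 m from the base axis. Payload 7 kg.
Tool frame: the origin (TCP) lies midway between the tips of the shut fingers; the grasp point (between the pads) lies 19 mm behind it (ctrl.hold_point_z is the distance from the TCP to the grasp point, in m); z points along the fingers, y is the line along which they close (so a half turn about z gives the same grasp; the last joint's range is limited). The gripper opens to 88 mm and grips with 3 to 60 N. Pads are 19 mm wide; open, the fingers measure 130 mm over their backs; the gripper's body (78 mm by 193 mm) begins 47 mm behind the grasp point.
Start: joints at [80.793, 20.546, 0.682, 0, -70.136, -16.507], TCP at [0.293, 0.608, 0.227] pointing down, gripper open.
Joint ranges: [-176.03, 176.03], [-82.01, 121.73], [-58.28, 71.71], [-173.87, 95.51], [-174.79, -0.11], [-173.66, 173.66]. Speed limits (degrees/s): [136.94, 136.94, 172.46, 180, 180, 180].

## Interface

Orientations are given as [roll, pitch, yaw] about the fixed x, y, z axes, in that order (R = Rz(yaw) Ry(pitch) Rx(roll)).
In Python, from plant import ctrl gives the robot as it stands.
- The arm moves only by the tool apply_moves, never from a script. Its argument "deltas" is a list of rows, each an object with "fingers": the finger opening in mm, from 0 to 87.6; "delta_pos": the shift along the tool's x, y, z in mm, a list of three; "angular": the turn, a rotation vector about the tool's x, y, z in degrees, a list of three. A call has 1 to 10 rows; each row is the pose to reach, as a shift and turn from the pose commanded when the call began, along the tool's axes at that moment; what a row does not reach only later rows make up. A row lasts 1/10 s, in which the tool goes at most 50 mm and 8.59 degrees, less where a joint would pass 70% of its speed; a pose out of reach is approached as far as the arm can. A call with a gripper value outside its range is refused whole. The fingers move at their own pace and stop on an object; the grip force is fixed at half the most. Time passes only in rows, so rows that repeat a pose let the fingers close. It gives the time, the measured TCP pose, the force, the opening and the grip force at its end, in the units of the state.
- ctrl.get_obs(): the state, without advancing time (a new reading comes with each control period).
- ctrl.snapshot(name): name is "scene" or "top"; returns the picture (420x560x3 uint8, red, green, blue); there is no depth.
- ctrl.camera_params(name): a dict with "fx", "fy", "cx", "cy" (pixels), "dist_coeffs" ([k1, k2, p1, p2, k3] as OpenCV has them; the pictures are not rectified), "cam_to_world" (4x4, takes a point from camera to world coordinates). Camera axes: x right, y up, looking along -z (the intrinsics and any distortion apply to the point x, -y, -z); pixel columns grow to the right and rows downward; lengths in m; the calibration is good to about 2 mm. A picture is of the moment at which its call begins. camera_params takes no time and is no camera call.
- ctrl.close_job(): hands the job in; it is judged then, once.
The state is a dict: "clock": time; "joint_pos": joint angles; "qvel": joint speeds; "tau": joint torques, N m; "tool_pos": TCP position; "orientation": TCP orientation; "force": force on the tool from outside, world axes, zero at the start; "moment": the same for the moment, N m; "opening": finger opening in m; "gripper_force": force on a finger pad.
Only numpy, scipy, OpenCV 4.12 (cv2) and the standard library are available. Lean on these libraries where they do the work, as an engineer would, in place of code of your own. Each camera call takes 0.05 s, during which the arm holds its last target. There are 200 camera calls.

## Task

Turn the round antenna hub over on the blue soldering mat, rolling it along, until the blind hole in its side, which starts out of sight, faces up; then grip it and lift it off. Finish while holding it still over the middle of the grey tray, about 10 cm above the tray's rim and touching nothing but the gripper, with the hole facing straight up, ready for its pin to be dropped in. Do not shift the solder spool, the flux bottle or the glass.

Things in the scene. Friction and masses are not known exactly. Their poses are not given: they have to be found in the camera images.
- hub: loose antenna hub: off-white round plastic bar, diameter 40, length 120, about 200 g, lying on the mat. Brass discs on its ends, a red band near the +z end, a black one near the -z end. Origin: middle of the bar, on its axis. z along the bar, x out of the blind hole. Hole at start: straight down to 10 degrees below level, either side. Pushed sideways it rolls, coasting up to 3 cm.
- hub_mouth (a point): centre of the mouth of the hub's blind hole (round, diameter 14, 24 deep, dark bottom), in the curved side at mid-length, 20 from the bar's axis, drilled square to it; axes as the hub's.
- mat: fixed blue soldering mat, 300 by 200, 3 thick, on the work surface. Origin: its centre, at mid-thickness (its top is 1.5 above). Its axes: x points straight down, y along its 300 side (the way the bar rolls), z level along its 200 side (parallel to the bar at the start).
- tray: fixed grey open parts tray, outside 200 (x) by 150 (y), 55 high, wall 4, standing on the work surface. Origin: centre of its underside; z up.
- spool: loose blue solder spool, diameter 52, 30 high, standing on the work surface beside the mat. Origin: centre of its underside. Leave it alone.
- flux: loose small amber flux bottle with white cap, diameter 32, 75 high, on the work surface beside the mat. Origin: centre of its underside. Leave it alone.
- tumbler: loose drinking glass, diameter 72, 85 high, upright on the work surface. Origin: centre of its underside. Leave it alone.
Not all that is in view belongs to the job. Of the things like the hub, leave any that is orange or pink; of the rest the larger one is meant.

How it is judged:
By the outcome, as a careful person would: the job done as asked, in the order asked, and still so for the second after the job is handed in, while the arm keeps its last pose, push and grip.
It also fails if it takes over 54 s, if anything falls off the work surface, if the arm or the gripper's body presses on something with over 40 N, if the wrist force passes 120 N, or if a joint passes its speed limit or range.

## Working session

There is one attempt and no reset: what is moved stays moved. The work goes in short steps, Python scripts to look and compute and a tool call to move; the robot and the scene stay as the last step left them, time stands still between calls to the robot, and variables do not carry over. Pictures are saved under pics/ and viewed, at most 10 in all, crops included, and the job is handed in when it is done.

Besides the shell and the picture viewer there is one more tool, called by a JSON object that holds its "op" and its "data", one argument or row to a line. apply_moves: Moves the arm, as the interface text tells. Its arguments: {"type":"object","properties":{"deltas":{"type":"array"}},"required":["deltas"]}

```bash
mkdir -p pics; ls
python3 - <<'E'
from plant import ctrl
import cv2,numpy as np
for n in("scene","top"):
    im=ctrl.snapshot(n); cv2.imwrite(f"pics/{n}0.png",im[:,:,::-1])
    p=ctrl.camera_params(n); print(n,p["fx"],p["fy"],p["cx"],p["cy"],p["dist_coeffs"]); print(np.round(p["cam_to_world"],3))
print(ctrl.get_obs(),ctrl.hold_point_z)
E
```

```text
pics
scene 499.5095324915054 499.5095324915054 271.96438780252413 201.46856981451168 [-0.02554911  0.          0.          0.          0.        ]
[[-0.876 -0.311  0.368  0.989]
 [ 0.482 -0.542  0.688  0.723]
 [-0.015  0.78   0.625  0.739]
 [ 0.     0.     0.     1.   ]]
top 542.7864503600077 542.7864503600077 271.20769134517974 218.32531893953578 [0.0591822 0.        0.        0.        0.       ]
[[ 0.013  0.988 -0.155  0.383]
 [-1.     0.01  -0.016 -0.085]
 [-0.015  0.155  0.988  1.103]
 [ 0.     0.     0.     1.   ]]
{'clock': 0.1, 'joint_pos': array([ 8.07943179e+01,  2.05881202e+01,  6.40533259e-01, -1.70238938e-02,
       -7.01379389e+01, -1.65078368e+01]), 'qvel': array([ 0.04993468, -0.08838259,  0.14446352,  0.01670938,  0.01719621,
       -0.0560679 ]), 'tau': array([-1.35461280e-03, -5.84165025e+01,  2.93752956e+01,  7.01539725e+00,
        1.01999397e-02, -5.23724441e-05]), 'tool_pos': array([0.29269248, 0.60775678, 0.2257212 ]), 'orientation': array([ 1.79913452e+02, -8.95916394e-03, -2.57193081e+01]), 'force': array([ 0.06527151, -0.18533749,  0.03114376]), 'moment': array([-0.07224028, -0.01562416,  0.01978816]), 'gripper_force': 0.0, 'opening': 0.08770679757885064} 0.0188
```

View pics/scene0.png

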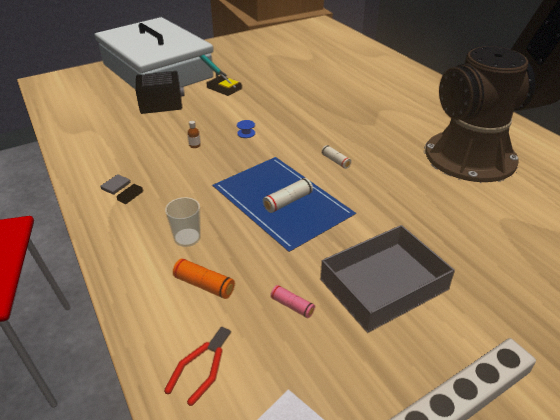

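View pics/top0.png

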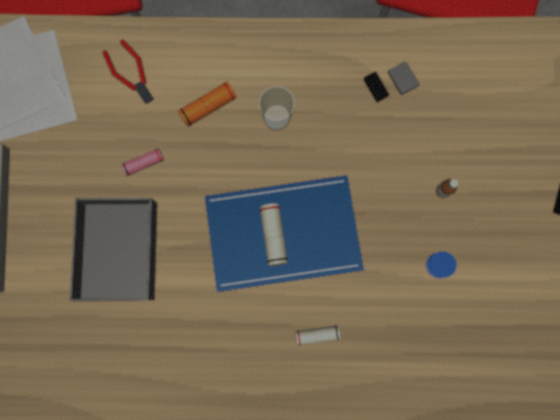

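The scene view shows the hub lying on the blue mat at (288,195). In the top view, the things that could be taken for it are:
- white bar on the mat, at (273,233)
- smaller white bar off the mat, at (318,336)
- orange bar, at (207,103)
- pink bar, at (143,161)

I choose the larger white one, on the mat. The tray is at top (115,250), the glass at (277,108), the flux at (449,187) and the spool at (441,265).

```bash
cat > h.py <<'E'
from plant import ctrl
import cv2,numpy as np
def cam(n):
    p=ctrl.camera_params(n); K=np.array([[p["fx"],0,p["cx"]],[0,p["fy"],p["cy"]],[0,0,1.]])
    return K,np.array(p["dist_coeffs"],float),np.array(p["cam_to_world"])
def ray(n,uv):
    K,d,T=cam(n); q=cv2.undistortPoints(np.array(uv,float).reshape(-1,1,2),K,d)[:,0]
    v=np.c_[q[:,0],-q[:,1],-np.ones(len(q))]@T[:3,:3].T
    return T[:3,3],v/np.linalg.norm(v,axis=1)[:,None]
def onz(n,uv,z):
    o,v=ray(n,uv); return o+v*((z-o[2])/v[:,2])[:,None]
def proj(n,P):
    K,d,T=cam(n); q=(np.atleast_2d(P)-T[:3,3])@T[:3,:3]; q=q*[1,-1,-1]
    return cv2.projectPoints(q.reshape(-1,1,3),np.zeros(3),np.zeros(3),K,d)[0][:,0]
def tri(a,b):
    o1,v1=ray("top",[a]);o2,v2=ray("scene",[b]);v1=v1[0];v2=v2[0]
    s=np.linalg.lstsq(np.c_[v1,-v2],o2-o1,rcond=None)[0]
    p,q=o1+s[0]*v1,o2+s[1]*v2; return (p+q)/2,np.linalg.norm(p-q)
def rect(mask):
    c=max(cv2.findContours(mask.astype(np.uint8),cv2.RETR_EXTERNAL,cv2.CHAIN_APPROX_NONE)[0],key=cv2.contourArea)
    return cv2.minAreaRect(c),c
def blue(im):
    h=cv2.cvtColor(im,cv2.COLOR_RGB2HSV); return (h[...,0]>100)&(h[...,0]<125)&(h[...,1]>120)
def hub(n,im):
    b=blue(im); b=cv2.morphologyEx(b.astype(np.uint8),cv2.MORPH_OPEN,np.ones((3,3)))
    c=max(cv2.findContours(b,cv2.RETR_EXTERNAL,cv2.CHAIN_APPROX_NONE)[0],key=cv2.contourArea)
    m=np.zeros_like(b); cv2.fillPoly(m,[cv2.convexHull(c)],1); m=cv2.erode(m,np.ones((5,5)))
    m=m&(1-blue(im)); m=cv2.morphologyEx(m.astype(np.uint8),cv2.MORPH_OPEN,np.ones((5,5)))
    return rect(m),c
def shot(tag,show=True):
    r={}
    for n in("top","scene"):
        im=ctrl.snapshot(n); cv2.imwrite(f"pics/{n}_{tag}.png",im[:,:,::-1]); r[n]=im
    return r
def locate(r):
    (a,_),_=hub("top",r["top"]);(b,_),_=hub("scene",r["scene"])
    return a,b,onz("top",[a[0]],.023)[0],tri(a[0],b[0])
def crop(im,c,w,h,s,f):
    x,y=int(c[0]-w/2),int(c[1]-h/2); o=cv2.resize(im[y:y+h,x:x+w],None,fx=s,fy=s,interpolation=cv2.INTER_CUBIC); return o
E
python3 - <<'E'
from h import *
np.set_printoptions(precision=4,suppress=True)
r={n:cv2.imread(f"pics/{n}0.png")[:,:,::-1].copy() for n in("top","scene")}
a,b,p,t=locate(r); print(a,b,p,t)
box=cv2.boxPoints(a); P=onz("top",box,.023); print(P, [np.linalg.norm(P[i]-P[i-1]) for i in range(4)])
_,c=hub("top",r["top"]); m=cv2.minAreaRect(c); M=onz("top",cv2.boxPoints(m),.003); print("mat",M,M.mean(0),[np.linalg.norm(M[i]-M[i-1]) for i in range(4)])
rim=onz("top",[[77,199],[157,199],[155,300],[71,300]],.055); print("tray",rim,rim.mean(0))
A=crop(r["top"],a[0],100,100,6,0);B=crop(r["scene"],b[0],100,100,6,0)
cv2.imwrite("pics/c0.png",cv2.resize(np.hstack([A,B]),(800,400))[:,:,::-1])
for n,uv in (("spool",(441,265)),("flux",(449,187)),("tumbler",(277,115))): print(n,onz("top",[uv],.03))
E
```

```text
((273.03997802734375, 233.7799835205078), (64.06387329101562, 21.637470245361328), 81.8698959350586) ((286.6000061035156, 194.70001220703125), (17.8885440826416, 50.535133361816406), 63.43495178222656) [ 0.5212 -0.0707  0.023 ] (array([ 0.5225, -0.0714,  0.0211]), np.float64(0.002474756644748435))
[[ 0.5824 -0.0391  0.023 ]
 [ 0.5892 -0.0824  0.023 ]
 [ 0.4611 -0.1017  0.023 ]
 [ 0.4546 -0.0593  0.023 ]] [np.float64(0.12944932122525038), np.float64(0.0438045193456593), np.float64(0.12948966663451408), np.float64(0.04298246303414238)]
mat [[ 0.5908  0.0695  0.003 ]
 [ 0.635  -0.2276  0.003 ]
 [ 0.4545 -0.2498  0.003 ]
 [ 0.4116  0.0396  0.003 ]] [ 0.523  -0.0921  0.003 ] [np.float64(0.18162240568370908), np.float64(0.3003417369186116), np.float64(0.18186724476210406), np.float64(0.2925697134252656)]
tray [[0.5819 0.3143 0.055 ]
 [0.5837 0.158  0.055 ]
 [0.3874 0.1526 0.055 ]
 [0.3862 0.3118 0.055 ]] [0.4848 0.2342 0.055 ]
spool [[ 0.4626 -0.3998  0.03  ]]
flux [[ 0.6185 -0.4211  0.03  ]]
tumbler [[ 0.7669 -0.076   0.03  ]]
```

View pics/c0.png

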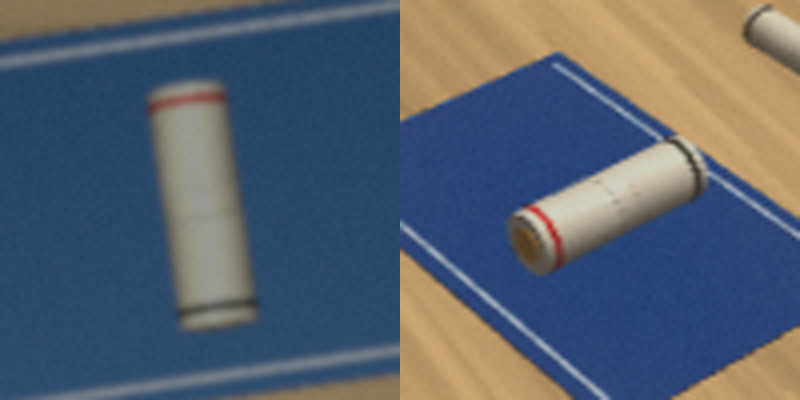

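The crop confirms the choice: a large white bar with a red band at the far (+x) end and a black band at the other, and no hole in view. The checks fit: triangulated height 21 mm (expected 23), length about 129 mm and width about 43 mm. The bar's axis is at yaw 8.5°. Rolling toward +y leaves enough mat for any starting hole angle.

```bash
cat >> h.py <<'E'
from scipy.spatial.transform import Rotation as Ro
def delta(p,rpy):
    o=ctrl.get_obs(); R=Ro.from_euler("xyz",o["orientation"],degrees=True)
    print("dpos",np.round(R.inv().apply(np.array(p)-o["tool_pos"])*1e3,1),"ang",np.round((R.inv()*Ro.from_euler("xyz",rpy,degrees=True)).as_rotvec(degrees=True),2),"t",o["clock"])
E
python3 -c "
from h import *
delta([.5215,-.071,.226],[180,0,8.5])"
```

```text
dpos [500.7 512.2   0.6] ang [ 9.000e-02  2.000e-02 -3.422e+01] t 0.1
```

{"op": "apply_moves", "data": {
  "deltas": [
    {"fingers":60,"delta_pos":[50,51,0],"angular":[0,0,-4]},
    {"fingers":60,"delta_pos":[84,86,0],"angular":[0,0,-8]},
    {"fingers":60,"delta_pos":[118,121,0],"angular":[0,0,-12]},
    {"fingers":60,"delta_pos":[152,156,0],"angular":[0,0,-16]},
    {"fingers":60,"delta_pos":[186,191,0],"angular":[0,0,-20]},
    {"fingers":60,"delta_pos":[220,226,0],"angular":[0,0,-24]},
    {"fingers":60,"delta_pos":[254,261,0],"angular":[0,0,-28]},
    {"fingers":60,"delta_pos":[288,296,0],"angular":[0,0,-32]},
    {"fingers":60,"delta_pos":[322,331,0],"angular":[0,0,-34.2]},
    {"fingers":60,"delta_pos":[356,366,0],"angular":[0.1,0,-34.2]}
  ]
}}

```text
clock: 1.1
tool_pos: [0.4515, 0.132, 0.2267]
orientation: [-179.9, -0.0, 8.6]
force: [0.3, 1.1, -0.6]
opening: 0.0598
gripper_force: 0.0
```

```bash
python3 -c "
from h import *
delta([.5215,-.071,.1],[180,0,8.5])"
```

```text
dpos [ 38.8 211.4 126.3] ang [-0.11 -0.04  0.1 ] t 1.1
```

{"op": "apply_moves", "data": {
  "deltas": [
    {"fingers":60,"delta_pos":[7,40,10],"angular":[0,0,0]},
    {"fingers":60,"delta_pos":[14,80,35],"angular":[0,0,0]},
    {"fingers":60,"delta_pos":[21,120,60],"angular":[0,0,0]},
    {"fingers":60,"delta_pos":[29,160,85],"angular":[0,0,0]},
    {"fingers":60,"delta_pos":[36,203,110],"angular":[0,0,0]},
    {"fingers":60,"delta_pos":[36,203.5,126],"angular":[0,0,0]},
    {"fingers":60,"delta_pos":[36,203.5,126],"angular":[0,0,0]},
    {"fingers":60,"delta_pos":[36,203.5,126],"angular":[0,0,0]}
  ]
}}

```text
clock: 1.9
tool_pos: [0.517, -0.0618, 0.1003]
orientation: [-179.9, 0.0, 8.5]
force: [0.5, 0.7, 0.4]
opening: 0.0599
gripper_force: 0.0
```

```bash
python3 -c "
from h import *
delta([.5215,-.071,.009],[180,0,8.5])"
```

```text
dpos [ 3.1  9.9 91.3] ang [-0.08  0.02 -0.02] t 1.9
```

{"op": "apply_moves", "data": {
  "deltas": [
    {"fingers":60,"delta_pos":[3,10,10],"angular":[0,0,0]},
    {"fingers":60,"delta_pos":[3,10,30],"angular":[0,0,0]},
    {"fingers":60,"delta_pos":[3,10,50],"angular":[0,0,0]},
    {"fingers":60,"delta_pos":[3,10,65],"angular":[0,0,0]},
    {"fingers":60,"delta_pos":[3,10,78],"angular":[0,0,0]},
    {"fingers":60,"delta_pos":[3,10,87],"angular":[0,0,0]},
    {"fingers":60,"delta_pos":[3,10,91],"angular":[0,0,0]},
    {"fingers":50,"delta_pos":[3,10,91],"angular":[0,0,0]},
    {"fingers":50,"delta_pos":[3,10,91],"angular":[0,0,0]}
  ]
}}

```text
clock: 2.8
tool_pos: [0.5221, -0.0709, 0.0098]
orientation: [-179.9, -0.1, 8.5]
force: [0.1, 0.1, -0.1]
opening: 0.0518
gripper_force: 0.0
```

{"op": "apply_moves", "data": {
  "deltas": [
    {"fingers":50,"delta_pos":[0,-3,0],"angular":[0,0,0]},
    {"fingers":50,"delta_pos":[0,-6,0],"angular":[0,0,0]},
    {"fingers":50,"delta_pos":[0,-10,0],"angular":[0,0,0]},
    {"fingers":50,"delta_pos":[0,-15,0],"angular":[0,0,0]},
    {"fingers":50,"delta_pos":[0,-20,0],"angular":[0,0,0]},
    {"fingers":50,"delta_pos":[0,-25,0],"angular":[0,0,0]},
    {"fingers":50,"delta_pos":[0,-29,0],"angular":[0,0,0]},
    {"fingers":50,"delta_pos":[0,-32,0],"angular":[0,0,0]},
    {"fingers":50,"delta_pos":[0,-34,0],"angular":[0,0,0]},
    {"fingers":50,"delta_pos":[0,-34,0],"angular":[0,0,0]}
  ]
}}

```text
clock: 3.8
tool_pos: [0.5166, -0.0372, 0.0093]
orientation: [-179.9, -0.0, 8.5]
force: [-0.0, -0.6, 0.6]
opening: 0.0498
gripper_force: 0.0
```

{"op": "apply_moves", "data": {
  "deltas": [
    {"fingers":60,"delta_pos":[0,0,0],"angular":[0,0,0]},
    {"fingers":60,"delta_pos":[0,0,0],"angular":[0,0,0]},
    {"fingers":60,"delta_pos":[0,0,-15],"angular":[0,0,0]},
    {"fingers":60,"delta_pos":[0,0,-45],"angular":[0,0,0]},
    {"fingers":60,"delta_pos":[-30,0,-80],"angular":[0,0,0]},
    {"fingers":60,"delta_pos":[-70,0,-100],"angular":[0,0,0]},
    {"fingers":60,"delta_pos":[-100,0,-110],"angular":[0,0,0]},
    {"fingers":60,"delta_pos":[-100,0,-110],"angular":[0,0,0]}
  ]
}}

```text
clock: 4.6
tool_pos: [0.4149, -0.0531, 0.1207]
orientation: [-179.8, -0.2, 8.4]
force: [0.8, 0.9, 0.4]
opening: 0.0603
gripper_force: 0.0
```

Run:
```python
from h import *
np.set_printoptions(precision=4,suppress=True)
r=shot("1"); a=proj("top",[.517,-.04,.023])[0]; b=proj("scene",[.517,-.04,.023])[0]; print(a,b)
A=crop(r["top"],a,100,100,4,0);B=crop(r["scene"],b,100,100,4,0)
cv2.imwrite("pics/c1.png",np.hstack([A,B])[:,:,::-1])
```

```text
[257.6891 235.7039] [296.0814 200.6885]
```

View pics/c1.png

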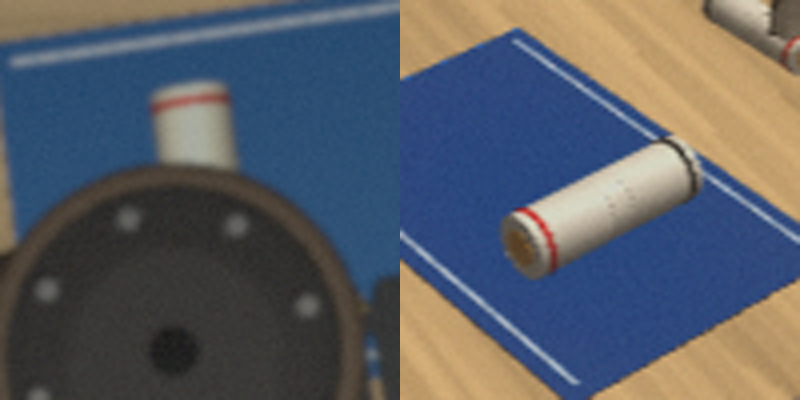

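The scene view shows the hub on the mat at crop (600,210), with no hole visible yet. The arm blocks the top view. The scene view will see the hole once it comes over the top, so I measure where the hub is and roll on.

Run:
```python
from h import *
np.set_printoptions(precision=4,suppress=True)
r0=cv2.imread("pics/scene0.png")[:,:,::-1].copy();r1=cv2.imread("pics/scene_1.png")[:,:,::-1].copy()
for r in(r0,r1):
    (a,c),_=hub("scene",r); M=cv2.moments(c); m=(M["m10"]/M["m00"],M["m01"]/M["m00"]); print(a[0],a[1],m,onz("scene",[a[0],m],.023))
```

```text
(286.6000061035156, 194.70001220703125) (17.8885440826416, 50.535133361816406) (285.70295081967214, 195.61202185792348) [[ 0.5246 -0.0702  0.023 ]
 [ 0.5282 -0.0682  0.023 ]]
(295.0635070800781, 201.23109436035156) (18.35159683227539, 51.779579162597656) (294.282131661442, 202.23510971786834) [[ 0.52   -0.0395  0.023 ]
 [ 0.5235 -0.0372  0.023 ]]
```

{"op": "apply_moves", "data": {
  "deltas": [
    {"fingers":60,"delta_pos":[30,0,10],"angular":[0,0,0]},
    {"fingers":60,"delta_pos":[65,0,25],"angular":[0,0,0]},
    {"fingers":60,"delta_pos":[95,1,45],"angular":[0,0,0]},
    {"fingers":60,"delta_pos":[102,2,65],"angular":[0,0,0]},
    {"fingers":60,"delta_pos":[102,2,85],"angular":[0,0,0]},
    {"fingers":60,"delta_pos":[102,2,100],"angular":[0,0,0]},
    {"fingers":60,"delta_pos":[102,2,111],"angular":[0,0,0]},
    {"fingers":50,"delta_pos":[102,2,111],"angular":[0,0,0]},
    {"fingers":50,"delta_pos":[102,2,111],"angular":[0,0,0]}
  ]
}}

```text
clock: 5.6
tool_pos: [0.5192, -0.0391, 0.0081]
orientation: [-179.9, 0.0, 8.5]
force: [1.5, -0.2, 0.5]
opening: 0.0516
gripper_force: 0.0
```

{"op": "apply_moves", "data": {
  "deltas": [
    {"fingers":50,"delta_pos":[0,-3,0],"angular":[0,0,0]},
    {"fingers":50,"delta_pos":[0,-6,0],"angular":[0,0,0]},
    {"fingers":50,"delta_pos":[0,-10,0],"angular":[0,0,0]},
    {"fingers":50,"delta_pos":[0,-14,0],"angular":[0,0,0]},
    {"fingers":50,"delta_pos":[0,-18,0],"angular":[0,0,0]},
    {"fingers":50,"delta_pos":[0,-21,0],"angular":[0,0,0]},
    {"fingers":50,"delta_pos":[0,-22,0],"angular":[0,0,0]},
    {"fingers":60,"delta_pos":[0,-22,0],"angular":[0,0,0]},
    {"fingers":60,"delta_pos":[0,-22,0],"angular":[0,0,0]}
  ]
}}

```text
clock: 6.5
tool_pos: [0.5156, -0.0174, 0.0083]
orientation: [-179.9, -0.0, 8.5]
force: [-0.3, 0.3, 0.3]
opening: 0.0584
gripper_force: 0.0
```

{"op": "apply_moves", "data": {
  "deltas": [
    {"fingers":60,"delta_pos":[0,0,-20],"angular":[0,0,0]},
    {"fingers":60,"delta_pos":[0,0,-50],"angular":[0,0,0]},
    {"fingers":60,"delta_pos":[-30,0,-80],"angular":[0,0,0]},
    {"fingers":60,"delta_pos":[-70,0,-100],"angular":[0,0,0]},
    {"fingers":60,"delta_pos":[-100,0,-110],"angular":[0,0,0]},
    {"fingers":60,"delta_pos":[-100,0,-110],"angular":[0,0,0]}
  ]
}}

```text
clock: 7.1
tool_pos: [0.4139, -0.033, 0.1196]
orientation: [-179.8, -0.1, 8.4]
force: [0.9, 1.3, 0.6]
opening: 0.0597
gripper_force: 0.0
```

```bash
cat > look.py <<'E'
from h import *
import sys
np.set_printoptions(precision=4,suppress=True)
t=sys.argv[1]; im=ctrl.snapshot("scene"); cv2.imwrite(f"pics/scene_{t}.png",im[:,:,::-1])
(a,c),_=hub("scene",im); print(a,onz("scene",[a[0]],.023),"corrected",onz("scene",[a[0]],.023)-[.0034,.0005,0])
cv2.imwrite(f"pics/c{t}.png",crop(im,a[0],70,60,8,0)[:,:,::-1])
print(ctrl.get_obs()["tool_pos"])
E
python3 look.py 2
```

```text
((301.9000244140625, 206.29998779296875), (18.335756301879883, 52.32398986816406), 63.43495178222656) [[ 0.5161 -0.016   0.023 ]] corrected [[ 0.5127 -0.0165  0.023 ]]
[ 0.4158 -0.0326  0.1194]
```

View pics/c2.png

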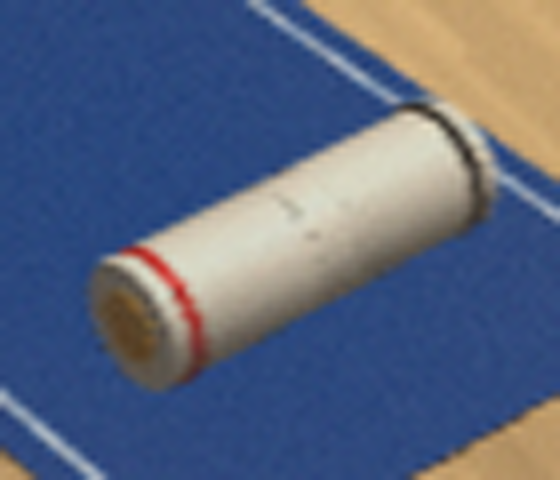

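No hole in view yet; the hub has moved about 54 mm (roughly 155° if it rolled without slipping). I roll another 20 mm.

{"op": "apply_moves", "data": {
  "deltas": [
    {"fingers":60,"delta_pos":[30,0,10],"angular":[0,0,0]},
    {"fingers":60,"delta_pos":[65,0,25],"angular":[0,0,0]},
    {"fingers":60,"delta_pos":[93,0,45],"angular":[0,0,0]},
    {"fingers":60,"delta_pos":[100,0,65],"angular":[0,0,0]},
    {"fingers":60,"delta_pos":[100,0,85],"angular":[0,0,0]},
    {"fingers":60,"delta_pos":[100,0,100],"angular":[0,0,0]},
    {"fingers":60,"delta_pos":[100,0,110],"angular":[0,0,0]},
    {"fingers":50,"delta_pos":[100,0,110],"angular":[0,0,0]},
    {"fingers":50,"delta_pos":[100,0,110],"angular":[0,0,0]}
  ]
}}

```text
clock: 8.05
tool_pos: [0.516, -0.0174, 0.0083]
orientation: [-179.9, -0.0, 8.5]
force: [0.3, -0.4, 0.3]
opening: 0.0514
gripper_force: 0.0
```

{"op": "apply_moves", "data": {
  "deltas": [
    {"fingers":50,"delta_pos":[0,-3,0],"angular":[0,0,0]},
    {"fingers":50,"delta_pos":[0,-6,0],"angular":[0,0,0]},
    {"fingers":50,"delta_pos":[0,-10,0],"angular":[0,0,0]},
    {"fingers":50,"delta_pos":[0,-14,0],"angular":[0,0,0]},
    {"fingers":50,"delta_pos":[0,-18,0],"angular":[0,0,0]},
    {"fingers":50,"delta_pos":[0,-21,0],"angular":[0,0,0]},
    {"fingers":50,"delta_pos":[0,-22,0],"angular":[0,0,0]},
    {"fingers":60,"delta_pos":[0,-22,0],"angular":[0,0,0]},
    {"fingers":60,"delta_pos":[0,-22,0],"angular":[0,0,0]}
  ]
}}

```text
clock: 8.95
tool_pos: [0.5123, 0.0044, 0.0083]
orientation: [-179.9, -0.0, 8.5]
force: [0.1, 0.6, -0.2]
opening: 0.058
gripper_force: 0.0
```

{"op": "apply_moves", "data": {
  "deltas": [
    {"fingers":60,"delta_pos":[0,0,-20],"angular":[0,0,0]},
    {"fingers":60,"delta_pos":[0,0,-50],"angular":[0,0,0]},
    {"fingers":60,"delta_pos":[-30,0,-80],"angular":[0,0,0]},
    {"fingers":60,"delta_pos":[-70,0,-100],"angular":[0,0,0]},
    {"fingers":60,"delta_pos":[-100,0,-110],"angular":[0,0,0]},
    {"fingers":60,"delta_pos":[-100,0,-110],"angular":[0,0,0]}
  ]
}}

```text
clock: 9.55
tool_pos: [0.4107, -0.0113, 0.1196]
orientation: [-179.8, -0.1, 8.5]
force: [1.4, -0.3, -1.0]
opening: 0.0599
gripper_force: 0.0
```

```bash
python3 look.py 3
```

```text
((307.5372009277344, 210.654541015625), (18.464094161987305, 53.15654373168945), 62.44719314575195) [[0.5132 0.0034 0.023 ]] corrected [[0.5098 0.0029 0.023 ]]
[ 0.4126 -0.0108  0.1194]
```

View pics/c3.png

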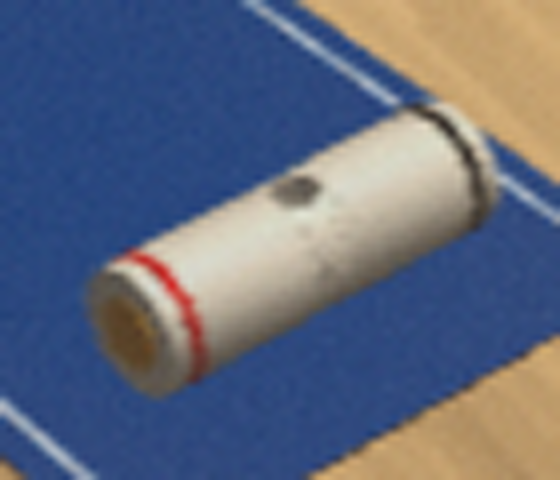

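The hole is now visible at crop (298,190), near the hub's upper edge. I compute its angle by casting a ray onto the bar's cylinder.

```bash
cat > ang.py <<'E'
from h import *
import sys
np.set_printoptions(precision=4,suppress=True)
t,yaw=sys.argv[1],np.radians(float(sys.argv[2]))
im=cv2.imread(f"pics/scene_{t}.png")[:,:,::-1].copy()
(a,c),_=hub("scene",im)
P=onz("scene",[a[0]],.023)[0]-[.0034,.0005,0]
g=cv2.cvtColor(im,cv2.COLOR_RGB2GRAY); m=np.zeros(g.shape,np.uint8)
p=proj("scene",P+[0,0,.01])[0]; cv2.circle(m,tuple(int(round(x)) for x in p),9,1,-1)
hm=np.zeros_like(m); cv2.drawContours(hm,[c],-1,1,-1); hm=cv2.erode(hm,np.ones((3,3)))
w=np.clip(150.-g,0,None)*m*hm*(1-blue(im)); ys,xs=np.nonzero(w>0)
uv=np.array([np.average(xs,weights=w[ys,xs]),np.average(ys,weights=w[ys,xs])]); print("hole px",uv,len(xs))
e=np.array([np.cos(yaw),np.sin(yaw),0]); d=np.array([-e[1],e[0],0])
# image silhouettes: fix lateral offset so that bar's axis matches silhouette (mean of two tangent lines) -> use P
o,v=ray("scene",[uv]);v=v[0]
f=lambda x:np.array([x@d,x[2]])
q=f(o-P);u=f(v); A=u@u;B=q@u;C=q@q-.02**2; D=B*B-A*C; print("disc ok",D>0)
s=(-B-np.sqrt(max(D,0)))/A; X=o+s*v; n=X-P
print("axis pt",P,"angle from up toward +d:",np.degrees(np.arctan2(n@d,n[2])),"along bar mm",1e3*n@e)
E
python3 ang.py 3 8.5
```

```text
hole px [310.2228 206.8131] 37
disc ok True
axis pt [0.5098 0.0029 0.023 ] angle from up toward +d: 28.048673136694024 along bar mm 4.405236884527677
```

```bash
sed -i 's/^w=np.clip.*/k=(((g<125)*m*hm*(1-blue(im)))>0).astype(np.uint8); n_,L,S,_c=cv2.connectedComponentsWithStats(k); L=(L==1+np.argmax(S[1:,4])); w=np.clip(150.-g,0,None)*cv2.dilate(L.astype(np.uint8),np.ones((3,3)))*hm; ys,xs=np.nonzero(w>0)/' ang.py
python3 ang.py 3 8.5
python3 - <<'E'
import cv2;g=cv2.imread("pics/scene_3.png",0);print(g[198:214,300:320])
E
```

```text
hole px [308.7424 203.2224] 18
disc ok True
axis pt [0.5098 0.0029 0.023 ] angle from up toward +d: -0.06895521420772968 along bar mm 0.7046367048799327
[[ 68  66  70  69  68  72  66  71  73  68  70  75  88 145 182 190 195 201
  206 212]
 [ 67  68  71  69  74  71  68  68  70  73  89 142 182 190 193 200 205 208
  210 213]
 [ 69  68  70  68  69  71  71  70  87 105 163 193 195 199 207 207 207 212
  210 212]
 [ 68  75  69  70  69  71  76  97 155 186 192 200 202 209 211 210 209 210
  214 214]
 [ 71  70  71  70  72 100 125 135 121  96 105 158 198 211 213 213 213 213
  211 210]
 [ 68  71  73  97 152 164 128 108 103  94  93 103 177 210 215 214 212 211
  208 207]
 [ 70  89 135 168 188 170 131 114 106 102  97 150 200 203 203 210 210 205
  201 198]
 [147 175 184 191 198 203 182 148 135 135 146 191 214 201 197 202 202 198
  196 193]
 [185 195 198 203 206 208 209 199 199 213 213 214 214 210 204 198 196 197
  189 183]
 [200 204 207 207 210 212 212 211 213 215 214 213 211 193 192 187 181 182
  180 169]
 [208 209 209 212 214 216 212 211 207 196 194 205 203 197 193 185 179 175
  167 165]
 [210 212 212 213 210 213 207 206 206 194 188 197 194 189 173 169 170 163
  157 151]
 [211 213 212 212 210 207 209 207 202 204 196 188 181 183 178 169 157 147
  143 139]
 [213 211 209 210 208 205 202 203 200 192 180 170 176 166 165 154 144 136
  128 124]
 [211 210 208 207 204 202 197 195 190 186 177 167 155 159 148 141 126 120
  112 108]
 [208 204 201 200 196 192 189 185 181 179 172 165 134 129 141 132 117 109
   99  94]]
```

The hole computes to about 0° from vertical. I clear the arm to confirm that from the top camera.

{"op": "apply_moves", "data": {
  "deltas": [
    {"fingers":60,"delta_pos":[0,20,-30],"angular":[0,0,0]},
    {"fingers":60,"delta_pos":[-5,60,-60],"angular":[0,0,0]},
    {"fingers":60,"delta_pos":[-10,100,-80],"angular":[0,0,0]},
    {"fingers":60,"delta_pos":[-15,140,-80],"angular":[0,0,0]},
    {"fingers":60,"delta_pos":[-20,180,-80],"angular":[0,0,0]},
    {"fingers":60,"delta_pos":[-28,220,-80],"angular":[0,0,0]},
    {"fingers":60,"delta_pos":[-35,250,-80],"angular":[0,0,0]},
    {"fingers":60,"delta_pos":[-35,250,-80],"angular":[0,0,0]}
  ]
}}

```text
clock: 10.4
tool_pos: [0.4158, -0.2664, 0.1968]
orientation: [-179.9, 0.1, 8.3]
force: [0.2, 1.0, -0.3]
opening: 0.0597
gripper_force: 0.0
```

Run:
```python
from h import *
np.set_printoptions(precision=4,suppress=True)
ims=[ctrl.snapshot("top") for _ in range(4)]; im=np.mean(ims,axis=0).astype(np.uint8); cv2.imwrite("pics/top_4.png",im[:,:,::-1])
p=proj("top",[.51,.003,.043])[0]; print(p)
cv2.imwrite("pics/c4.png",crop(im,p,70,80,7,0)[:,:,::-1])
(a,c),_=hub("top",im); print(a,onz("top",[a[0]],.023))
```

```text
[235.3895 237.7447]Traceback (most recent call last):
  File "<stdin>", line 6, in <module>
  File "h.py", line 29, in hub
    return rect(m),c
           ~~~~^^^
  File "h.py", line 20, in rect
    c=max(cv2.findContours(mask.astype(np.uint8),cv2.RETR_EXTERNAL,cv2.CHAIN_APPROX_NONE)[0],key=cv2.contourArea)
ValueError: max() iterable argument is empty
```

View pics/c4.png

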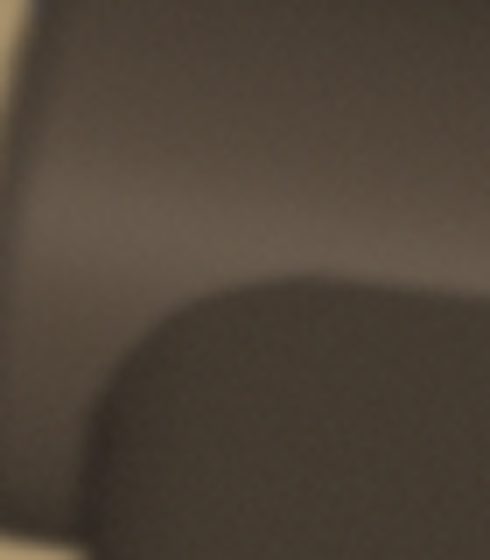

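The view is only the arm's elbow, close to the camera. I swing to the +y side, which was clear at the start.

{"op": "apply_moves", "data": {
  "deltas": [
    {"fingers":60,"delta_pos":[10,-40,0],"angular":[0,0,0]},
    {"fingers":60,"delta_pos":[20,-80,0],"angular":[0,0,0]},
    {"fingers":60,"delta_pos":[30,-125,0],"angular":[0,0,0]},
    {"fingers":60,"delta_pos":[42,-170,0],"angular":[0,0,0]},
    {"fingers":60,"delta_pos":[53,-215,0],"angular":[0,0,0]},
    {"fingers":60,"delta_pos":[64,-260,0],"angular":[0,0,0]},
    {"fingers":60,"delta_pos":[75,-305,0],"angular":[0,0,0]},
    {"fingers":60,"delta_pos":[85,-350,0],"angular":[0,0,0]},
    {"fingers":60,"delta_pos":[78,-395,0],"angular":[0,0,0]},
    {"fingers":60,"delta_pos":[70,-440,0],"angular":[0,0,0]}
  ]
}}

```text
clock: 11.6
tool_pos: [0.4189, 0.1852, 0.1988]
orientation: [-179.9, -0.1, 8.6]
force: [0.6, 1.2, -1.5]
opening: 0.0602
gripper_force: 0.0
```

{"op": "apply_moves", "data": {
  "deltas": [
    {"fingers":60,"delta_pos":[-9,-45,0],"angular":[0,0,0]},
    {"fingers":60,"delta_pos":[-18,-90,0],"angular":[0,0,0]},
    {"fingers":60,"delta_pos":[-27,-135,0],"angular":[0,0,0]},
    {"fingers":60,"delta_pos":[-36,-180,0],"angular":[0,0,0]},
    {"fingers":60,"delta_pos":[-45,-225,0],"angular":[0,0,0]},
    {"fingers":60,"delta_pos":[-55,-270,0],"angular":[0,0,0]},
    {"fingers":60,"delta_pos":[-70,-310,0],"angular":[0,0,0]},
    {"fingers":60,"delta_pos":[-80,-340,0],"angular":[0,0,0]},
    {"fingers":60,"delta_pos":[-80,-340,0],"angular":[0,0,0]}
  ]
}}

```text
clock: 12.5
tool_pos: [0.2877, 0.5106, 0.1987]
orientation: [-179.9, -0.0, 8.8]
force: [0.4, -0.3, -0.3]
opening: 0.0601
gripper_force: 0.0
```

Run:
```python
from h import *
np.set_printoptions(precision=4,suppress=True)
ims=[ctrl.snapshot("top") for _ in range(4)]; im=np.mean(ims,axis=0).astype(np.uint8); cv2.imwrite("pics/top_5.png",im[:,:,::-1])
p=proj("top",[.51,.003,.043])[0]; print(p)
cv2.imwrite("pics/c5.png",crop(im,p,70,80,7,0)[:,:,::-1])
(a,c),_=hub("top",im); print(a,onz("top",[a[0]],.023)); print(im[220:252,226:246].mean(2).astype(int))
```

```text
[235.3895 237.7447]
((236.8010711669922, 239.1826171875), (63.91215133666992, 22.03278350830078), 82.14668273925781) [[0.5095 0.0018 0.023 ]]
[[114 126 136 141 145 148 148 149 150 149 147 143 139 134 125 116 105  90
   79  73]
 [113 126 134 139 144 146 148 148 150 149 146 144 139 134 126 117 106  92
   79  72]
 [111 125 133 139 145 146 148 150 149 149 148 145 141 135 128 118 108  94
   80  71]
 [109 124 133 139 143 147 148 149 150 149 147 144 141 135 128 119 109  95
   81  73]
 [109 123 132 138 142 146 149 149 149 150 147 145 139 136 129 119 110  98
   83  72]
 [106 122 133 139 143 146 149 148 150 149 148 146 142 135 130 120 111  97
   83  74]
 [107 119 130 138 142 146 148 149 150 150 148 146 142 137 130 123 112 100
   86  75]
 [103 117 131 137 142 146 148 148 149 151 148 145 141 137 131 122 113 101
   88  77]
 [101 117 128 137 141 144 147 148 150 150 149 147 144 138 131 123 115 103
   90  77]
 [ 97 114 128 137 140 145 147 148 150 149 148 145 143 138 132 126 116 105
   90  77]
 [ 95 114 126 135 141 144 147 148 149 150 148 147 143 138 133 125 117 106
   93  79]
 [ 94 112 125 135 141 1
[... 1062 characters left out ...]
 135 130
  122 111]
 [ 74  80  91 106 118 129 135 140 144 146 147 149 148 147 145 142 138 130
  123 112]
 [ 74  78  90 105 119 131 136 140 146 148 149 150 150 149 146 143 139 132
  124 114]
 [ 74  76  88 104 120 130 136 142 146 147 148 150 150 149 146 144 139 134
  124 114]
 [ 73  77  88 104 117 129 135 140 145 147 150 150 150 148 147 143 139 133
  125 116]
 [ 73  76  87 103 116 127 135 140 146 147 150 149 150 149 147 145 140 133
  126 118]
 [ 73  77  86  99 115 127 134 140 144 146 149 151 150 148 147 145 139 135
  127 117]
 [ 74  76  83  97 111 125 133 140 144 147 148 150 150 151 148 144 141 135
  128 120]
 [ 73  75  81  95 110 124 133 139 143 148 148 150 151 149 149 146 142 136
  128 120]]
```

View pics/c5.png

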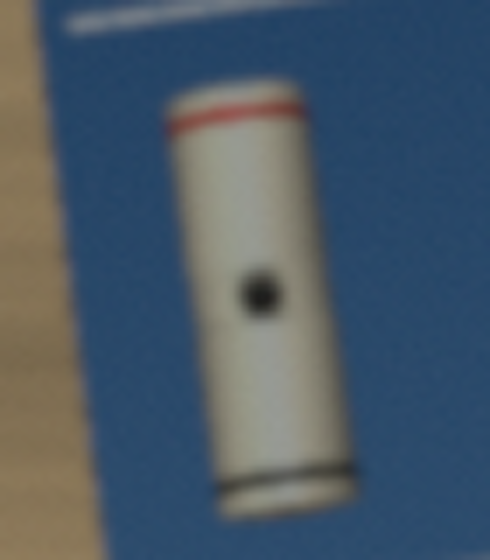

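The top view shows the hole dark and round at top pixel (236.9,238.6), with the hub at (236.8,239.2). That is close to straight up; next the exact tilt from both views and the return move.

```bash
cat > topang.py <<'E'
from h import *
np.set_printoptions(precision=4,suppress=True)
im=cv2.imread("pics/top_5.png")[:,:,::-1].copy(); g=im.mean(2)
(a,c),_=hub("top",im); P=onz("top",[a[0]],.023)[0]
m=np.zeros(g.shape,bool); m[230:246,231:244]=1; ys,xs=np.nonzero(m&(g<95)); uv=[xs.mean(),ys.mean()]
vx,vy,x0,y0=cv2.fitLine(c,cv2.DIST_L2,0,.01,.01).ravel(); L=onz("top",[[x0-25*vx,y0-25*vy],[x0+25*vx,y0+25*vy]],.023); e=(L[1]-L[0]);e/=np.linalg.norm(e); e*=np.sign(e[0]); d=np.array([-e[1],e[0],0])
print("yaw",np.degrees(np.arctan2(e[1],e[0])),"P",P,"uv",uv,len(xs))
o,v=ray("top",[uv]);v=v[0];f=lambda x:np.array([x@d,x[2]])
for sh in(-.001,0,.001):
    Q=P+sh*d;q=f(o-Q);u=f(v);A=u@u;B=q@u;s=(-B-np.sqrt(B*B-A*(q@q-.0004)))/A;n=o+s*v-Q
    print(sh,"angle",np.degrees(np.arctan2(n@d,n[2])),"along",n@e*1e3)
delta([P[0],P[1],.12],[180,0,np.degrees(np.arctan2(e[1],e[0]))])
E
python3 topang.py
```

```text
yaw 8.689461235083805 P [0.5095 0.0018 0.023 ] uv [np.float64(236.8), np.float64(238.66666666666666)] 30
-0.001 angle -1.015361413519542 along -1.5483800120799844
0 angle -3.8755893459837494 along -1.542883127081445
0.001 angle -6.736755737049619 along -1.5309655475637447
dpos [142.  531.9  78.5] ang [-0.08 -0.02 -0.15] t 12.7
```

```bash
cat > edge.py <<'E'
from h import *
im=cv2.imread("pics/top_5.png")[:,:,::-1].astype(float); q=im[...,0]/im[...,2]
l=[];r=[]
for y in list(range(222,232))+list(range(246,256)):
    c=q[y]; x0=int(237+(y-239)*.14); mid=(np.median(c[x0+18:x0+26])+np.median(c[x0-4:x0+4]))/2
    x=x0
    while c[x]>mid:x-=1
    l.append((y,x+(mid-c[x])/(c[x+1]-c[x])))
    x=x0
    while c[x]>mid:x+=1
    r.append((y,x-(mid-c[x])/(c[x-1]-c[x])))
l=np.array(l);r=np.array(r); fl=np.polyfit(l[:,0],l[:,1],1);fr=np.polyfit(r[:,0],r[:,1],1)
print("slopes",fl[0],fr[0],"resid",np.std(l[:,1]-np.polyval(fl,l[:,0])),np.std(r[:,1]-np.polyval(fr,r[:,0])))
# tangent lines: planes through camera; at ys=238.67
e=np.array([np.cos(np.radians(8.6)),np.sin(np.radians(8.6)),0]);d=np.array([-e[1],e[0],0])
def t(x,y):
    o,v=ray("top",[[x,y]]);return o,np.arctan2(v[0]@d,-v[0][2])
y=238.67; o,aL=t(np.polyval(fl,y),y);_,aR=t(np.polyval(fr,y),y); ac=(aL+aR)/2
h=o[2]-.023; print("half-width mm",np.sin((aL-aR)/2)*h/np.cos(ac)*1e3)
dc=o@d+h*np.tan(ac); _,ah=t(236.8,y)
# hole: point on circle on ray
from scipy.optimize import brentq
th=brentq(lambda k:o@d+np.tan(ah)*(h-.02*np.cos(k))-dc-.02*np.sin(k),-1,1)
print("axis d",dc,"mask axis d",np.array([.5095,.0018,0])@d,"hole angle",np.degrees(th), "y at x=.5095:",(dc+.5095*np.sin(np.radians(8.6)))/np.cos(np.radians(8.6)))
E
python3 edge.py
```

```text
slopes 0.13787287897795653 0.1434610393144537 resid 0.056314324933813165 0.058613350889427075
half-width mm 20.39798713852313
axis d -0.0744435425085681 mask axis d -0.07440849599868539 hole angle -3.9217795180954678 y at x=.5095: 0.0017645549595891351
```

The silhouette half-width is 20.4 mm (expected 20), and the hole is about 4° short of up, toward -y. That is small enough to take out by tilting after the grip. I return and grip at the hole's station.

{"op": "apply_moves", "data": {
  "deltas": [
    {"fingers":60,"delta_pos":[11,40,0],"angular":[0,0,0]},
    {"fingers":60,"delta_pos":[22,84,0],"angular":[0,0,0]},
    {"fingers":60,"delta_pos":[34,128,0],"angular":[0,0,0]},
    {"fingers":60,"delta_pos":[46,172,0],"angular":[0,0,0]},
    {"fingers":60,"delta_pos":[57,216,0],"angular":[0,0,0]},
    {"fingers":60,"delta_pos":[69,260,0],"angular":[0,0,0]},
    {"fingers":60,"delta_pos":[81,304,10],"angular":[0,0,0]},
    {"fingers":60,"delta_pos":[93,348,20],"angular":[0,0,0]},
    {"fingers":60,"delta_pos":[104,392,30],"angular":[0,0,0]},
    {"fingers":60,"delta_pos":[116,436,40],"angular":[0,0,0]}
  ]
}}

```text
clock: 13.7
tool_pos: [0.4699, 0.0903, 0.1589]
orientation: [-179.9, -0.1, 8.4]
force: [1.8, 1.2, -0.0]
opening: 0.06
gripper_force: 0.0
```

{"op": "apply_moves", "data": {
  "deltas": [
    {"fingers":60,"delta_pos":[13,40,15],"angular":[0,0,0]},
    {"fingers":60,"delta_pos":[25,80,30],"angular":[0,0,0]},
    {"fingers":60,"delta_pos":[25,96,38],"angular":[0,0,0]},
    {"fingers":60,"delta_pos":[25,96,38],"angular":[0,0,0]},
    {"fingers":60,"delta_pos":[25,96,38],"angular":[0,0,0]}
  ]
}}

```text
clock: 14.2
tool_pos: [0.5084, 0.0008, 0.1207]
orientation: [-179.9, -0.0, 8.4]
force: [0.9, 0.6, 0.3]
opening: 0.0598
gripper_force: 0.0
```

```bash
python3 -c "
from h import *
delta([.5085,.0016,.0065],[180,0,8.6])"
```

```text
dpos [  0.2  -0.6 114.2] ang [-0.09 -0.04 -0.23] t 14.2
```

{"op": "apply_moves", "data": {
  "deltas": [
    {"fingers":60,"delta_pos":[0,-0.6,20],"angular":[0,0,0]},
    {"fingers":60,"delta_pos":[0,-0.6,45],"angular":[0,0,-0.2]},
    {"fingers":60,"delta_pos":[0,-0.6,70],"angular":[0,0,-0.2]},
    {"fingers":60,"delta_pos":[0,-0.6,90],"angular":[0,0,-0.2]},
    {"fingers":60,"delta_pos":[0,-0.6,105],"angular":[0,0,-0.2]},
    {"fingers":60,"delta_pos":[0,-0.6,114],"angular":[0,0,-0.2]},
    {"fingers":60,"delta_pos":[0,-0.6,114],"angular":[0,0,-0.2]},
    {"fingers":60,"delta_pos":[0,-0.6,114],"angular":[0,0,-0.2]}
  ]
}}

```text
clock: 15.0
tool_pos: [0.5091, 0.003, 0.0072]
orientation: [-179.9, -0.1, 8.7]
force: [-0.7, -0.1, -0.2]
opening: 0.06
gripper_force: 0.0
```

```bash
python3 -c "
from h import *
delta([.5085,.0016,.0065],[180,0,8.6])"
```

```text
dpos [-0.8  1.3  0.7] ang [-0.1  -0.09  0.14] t 15.0
```

{"op": "apply_moves", "data": {
  "deltas": [
    {"fingers":50,"delta_pos":[0,0,0],"angular":[0,0,0]},
    {"fingers":44,"delta_pos":[0,0,0],"angular":[0,0,0]},
    {"fingers":40,"delta_pos":[0,0,0],"angular":[0,0,0]},
    {"fingers":30,"delta_pos":[0,0,0],"angular":[0,0,0]},
    {"fingers":30,"delta_pos":[0,0,0],"angular":[0,0,0]},
    {"fingers":30,"delta_pos":[0,0,0],"angular":[0,0,0]}
  ]
}}

```text
clock: 15.6
tool_pos: [0.5089, 0.0024, 0.0067]
orientation: [-179.9, -0.1, 8.7]
force: [-0.9, 0.6, 5.9]
opening: 0.0391
gripper_force: 30.0
```

```bash
python3 -c "
from h import *
o=ctrl.get_obs();print(o['opening'],o['gripper_force'])
delta([.4848,.2342,.155-.0348+.02],[180,0,8.6])"
```

```text
0.039125683101949096 30.004006568815385
dpos [  11.4 -233.  -133.1] ang [-0.09 -0.06  0.09] t 15.6
```

Gripped, with an opening of 39 mm at 30 N. I lift straight up, then carry the hub over the tray centre.

{"op": "apply_moves", "data": {
  "deltas": [
    {"fingers":30,"delta_pos":[0,0,-8],"angular":[0,0,0]},
    {"fingers":30,"delta_pos":[0,0,-24],"angular":[0,0,0]},
    {"fingers":30,"delta_pos":[0,0,-44],"angular":[0,0,0]},
    {"fingers":30,"delta_pos":[0,0,-66],"angular":[0,0,0]},
    {"fingers":30,"delta_pos":[0,0,-88],"angular":[0,0,0]},
    {"fingers":30,"delta_pos":[0,0,-110],"angular":[0,0,0]},
    {"fingers":30,"delta_pos":[0,-6,-128],"angular":[0,0,0]},
    {"fingers":30,"delta_pos":[1,-16,-138],"angular":[0,0,0]},
    {"fingers":30,"delta_pos":[2,-32,-142],"angular":[0,0,0]},
    {"fingers":30,"delta_pos":[3,-52,-142],"angular":[0,0,0]}
  ]
}}

```text
clock: 16.6
tool_pos: [0.5035, 0.0546, 0.1489]
orientation: [-179.9, -0.1, 8.6]
force: [0.9, 0.3, -2.5]
opening: 0.0385
gripper_force: 30.0
```

{"op": "apply_moves", "data": {
  "deltas": [
    {"fingers":30,"delta_pos":[1,-22,0],"angular":[0,0,0]},
    {"fingers":30,"delta_pos":[2,-46,0],"angular":[0,0,0]},
    {"fingers":30,"delta_pos":[3,-72,0],"angular":[0,0,0]},
    {"fingers":30,"delta_pos":[4,-98,0],"angular":[0,0,0]},
    {"fingers":30,"delta_pos":[5,-124,0],"angular":[0,0,0]},
    {"fingers":30,"delta_pos":[6,-148,0],"angular":[0,0,0]},
    {"fingers":30,"delta_pos":[7,-166,0],"angular":[0,0,0]},
    {"fingers":30,"delta_pos":[8,-178,0],"angular":[0,0,0]},
    {"fingers":30,"delta_pos":[8,-184,0],"angular":[0,0,0]},
    {"fingers":30,"delta_pos":[8,-184,0],"angular":[0,0,0]}
  ]
}}

```text
clock: 17.6
tool_pos: [0.4837, 0.2374, 0.1485]
orientation: [-179.9, -0.0, 8.7]
force: [0.1, -1.2, -2.3]
opening: 0.0387
gripper_force: 30.0
```

Run:
```python
from h import *
im=np.mean([ctrl.snapshot("scene") for _ in range(4)],axis=0).astype(np.uint8); cv2.imwrite("pics/scene_6.png",im[:,:,::-1])
o=ctrl.get_obs(); print(o["tool_pos"],o["orientation"],o["opening"],o["gripper_force"])
p=proj("scene",o["tool_pos"]+[0,0,.016])[0]; q=proj("scene",o["tool_pos"]+[0,0,.036])[0]; print(p,q)
cv2.imwrite("pics/c6.png",crop(im,p,80,80,7,0)[:,:,::-1])
```

```text
[0.48379796 0.23635694 0.14872187] [-1.79912225e+02 -1.57925530e-02  8.64181089e+00] 0.038630484112551294 29.975398910250988
[394.19303051 216.83001139] [395.78514968 208.07773888]
```

View pics/c6.png

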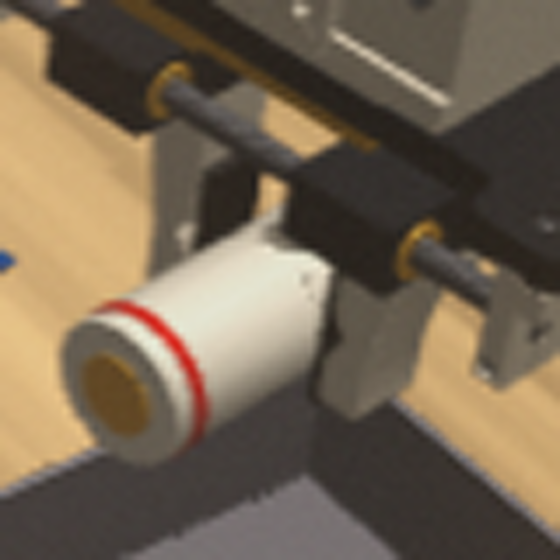

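The hub is held level over the tray, with the brass end at crop (115,393). A sliver of the hole's rim shows at (265–310,225–248), between the finger and the body. I compare it with where the rim would project at a few tilts.

Run:
```python
from h import *
np.set_printoptions(precision=1,suppress=True,linewidth=160)
im=cv2.imread("pics/scene_6.png"); t=np.array([.4838,.2364,.1487]); C=t+[0,0,.0163]
org=np.array([int(394.193-40),int(216.83-40)]); y=np.radians(8.65)
e=np.array([np.cos(y),np.sin(y),0]);d=np.array([-e[1],e[0],0]);k=np.array([0,0,1.])
cr=lambda P:(proj("scene",P)-org+.5)*7
print("end disc",cr(C+.06*e)," near top/bottom of disc",cr([C+.06*e+.02*k,C+.06*e-.02*k,C+.06*e+.02*d,C+.06*e-.02*d]))
for a in(-8,-4,0,4):
    A=np.radians(a); n=np.cos(A)*k+np.sin(A)*d; s=np.cos(A)*d-np.sin(A)*k
    ph=np.radians([0,45,90,135,180,225,270,315]); 
    M=[C+e*.007*np.cos(p)+s*.007*np.sin(p)+n*np.sqrt(.0004-(.007*np.sin(p))**2) for p in ph]
    print(a,cr(M).tolist().__repr__() if 0 else np.array2string(cr(M).ravel()))
g=cv2.cvtColor(im,cv2.COLOR_BGR2GRAY); print(g[205:216,386:402])
```

```text
end disc [[118.5 388. ]]  near top/bottom of disc [[127.6 326.1]
 [109.7 448.1]
 [179.3 431.7]
 [ 59.5 345.5]]
-8 [268.5 233.5 289.5 240.  309.3 237.4 316.4 224.2 306.6 211.3 285.7 209.  265.9 215.8 258.8 224.6]
-4 [272.9 235.8 293.6 243.4 313.2 241.2 320.5 227.6 310.9 213.6 289.9 210.1 270.  216.4 263.  225.7]
0 [277.2 238.5 297.6 247.1 317.1 245.3 324.5 231.2 315.2 216.2 294.2 211.5 274.2 217.3 267.3 227.2]
4 [281.4 241.4 301.5 251.1 320.8 249.6 328.4 235.1 319.5 219.1 298.5 213.3 278.5 218.5 271.6 229. ]
[[ 38  39  41  39  83 156 170 165 108  48  38  37  38  36  37  37]
 [ 40  40  39  40  99 147 163 166  93  42  37  39  39  39  38  37]
 [ 40  41  43  65 134 167 169 142  79  39  37  40  37  38  38  35]
 [ 42  55 102 150 174 161 124  96  56  39  36  38  36  37  35  36]
 [ 73 120 162 183 188 158 125 107  71  43  40  37  38  38  38  36]
 [170 186 194 198 190 172 140 115 107  81  52  39  36  37  37  39]
 [194 199 203 208 214 216 219 172 138 121 103  78  54  41  38  37]
 [204 209 214 217 218 220 221 222 221 220 214 211 176  95  46  39]
 [214 216 218 221 220 222 223 224 224 225 224 224 224 214 130  53]
 [218 220 222 222 222 223 224 225 225 225 221 221 220 219 215 124]
 [222 222 223 225 224 225 226 225 224 222 223 185 199 214 190  96]]
```

Run:
```python
from h import *
from scipy.ndimage import map_coordinates as mc
np.set_printoptions(precision=2,suppress=True,linewidth=170)
im=cv2.imread("pics/scene_6.png")[:,:,::-1].astype(float); C=np.array([.4838,.2364,.165]); y=np.radians(8.65)
e=np.array([np.cos(y),np.sin(y),0]);d=np.array([-e[1],e[0],0]);k=np.array([0,0,1.])
o=cam("scene")[2][:3,3]
for s in(.028,.034,.040):
    X=C+s*e; w=np.array([(o-X)@d,(o-X)@k]); R=np.hypot(*w); b=np.arctan2(w[1],w[0]); g=np.arccos(.02/R)
    T=[X+.02*(np.cos(b+q)*d+np.sin(b+q)*k) for q in(g,-g)]
    p=proj("scene",np.array(T)); c=p.mean(0); hw=np.linalg.norm(p[1]-p[0])/2; ax=proj("scene",[X,X+.01*e]); ax=ax[1]-ax[0]; ax/=np.linalg.norm(ax); n=np.array([ax[1],-ax[0]]); 
    if n@(p[0]-c)<0:n=-n
    t=np.arange(-14,14.01,.25); L=c+t[:,None]*n
    ch=[mc(im[...,i],[L[:,1],L[:,0]],order=1) for i in range(3)]
    f=ch[2]  # blue: white vs wood/tray
    mid=len(t)//2+10
    def edge(rng,lev):
        for i in rng:
            if f[i]<lev: return t[i]
    i0=np.argmin(abs(t)); up=f[i0:]; dn=f[:i0]
    lu=(f[-4:].mean()+np.max(f[i0:i0+28]))/2; ll=(f[:4].mean()+f[(t>-8)&(t<-6.5)].mean())/2
    u=edge(range(i0,len(t)),lu); l=edge(range(i0,-1,-1),ll)
    print(s,"pred hw",n@(p[0]-c),"obs up/low",u,l,"hw",(u-l)/2 if u and l else None,"shift",(u+l)/2 if u and l else None,"n",n)
    print(f[::4])
# along-bar check & hole rim relative to predicted: px per deg
for a in(-4,0,4):
    A=np.radians(a);nn=np.cos(A)*k+np.sin(A)*d; print(a,proj("scene",[C+.02*nn])@n)
```

```text
0.028 pred hw 11.63164622842311 obs up/low 10.5 -10.25 hw 10.375 shift 0.125 n [-0.51 -0.86]
[ 58.57  59.5   69.82  86.25 101.55 117.3  129.95 143.31 155.17 164.   171.96 180.87 187.52 192.79 199.07 203.78 207.67 208.55 206.26 203.57 201.03 195.69 187.76 177.79
 154.12 107.79  77.1   74.3   76.18]
0.034 pred hw 11.670018888416624 obs up/low 10.0 -10.0 hw 10.0 shift 0.0 n [-0.51 -0.86]
[ 59.55  61.92  72.31  87.27  99.7  114.57 129.35 142.68 154.07 158.21 170.84 171.69 180.14 184.2  190.77 195.27 205.52 208.08 205.46 203.76 201.74 196.07 188.81 178.6
 159.97 110.77  88.92 101.59 118.43]
0.04 pred hw 11.708626659178538 obs up/low 0.0 -4.25 hw None shift None n [-0.51 -0.86]
[ 59.78  59.6   69.81  82.3   84.98  73.57  65.08  52.38  40.22  56.26  58.18  74.65  71.77  85.67  83.34  72.62  65.73  63.63  56.11  56.03  78.47 132.03 169.74 177.03
 160.73 135.1  126.13 125.42 127.11]
-4 [-380.75]
0 [-381.38]
4 [-382.06]
```

The in-hand rim (leftmost 264, lowest 252 in the crop) best fits a hole about 3° short of up, toward -d. That agrees with the 4° from the top view. I take it out with a -3° turn about the tool's x axis.

{"op": "apply_moves", "data": {
  "deltas": [
    {"fingers":30,"delta_pos":[0,0,0],"angular":[-1,0,0]},
    {"fingers":30,"delta_pos":[0,0,0],"angular":[-2,0,0]},
    {"fingers":30,"delta_pos":[0,0,0],"angular":[-3,0,0]},
    {"fingers":30,"delta_pos":[0,0,0],"angular":[-3,0,0]},
    {"fingers":30,"delta_pos":[0,0,0],"angular":[-3,0,0]},
    {"fingers":30,"delta_pos":[0,0,0],"angular":[-3,0,0]},
    {"fingers":30,"delta_pos":[0,0,0],"angular":[-3,0,0]},
    {"fingers":30,"delta_pos":[0,0,0],"angular":[-3,0,0]}
  ]
}}

```text
clock: 18.6
tool_pos: [0.4839, 0.2371, 0.1488]
orientation: [177.1, -0.0, 8.7]
force: [0.6, 0.7, -1.9]
opening: 0.0386
gripper_force: 30.0
```

```bash
python3 -c "
from plant import ctrl
o=ctrl.get_obs();print(o['clock'],o['tool_pos'],o['orientation'],o['opening'],o['gripper_force'],abs(o['qvel']).max())
print(ctrl.close_job())"
```

```text
18.6 [0.48386279 0.23707898 0.14880553] [ 1.77102679e+02 -3.48890280e-02  8.67981245e+00] 0.03860760173317605 29.97540871381716 0.10973032716787483
the job is handed in; nothing more can be done
None
```

The job is handed in at 18.6 s: I rolled the hub until its hole came up, gripped and lifted it, and it is held still over the tray's middle, its axis about 11 cm above the rim and the hole up to within an estimated 3°; I took no picture after the last 3° tilt.

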